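Scan a tray of transformers in at the taping machine's terminal

TASK

Book the foam tray of transformers onto the taping machine: draw the orange stick scanner up out of its holder, point its nose square-on at the middle of the code label on the tray from about 10 cm away and hold it steady there for a good second and a half, then turn it to point square-on at the middle of the code label on the terminal's sloping face, again from about 10 cm. Finish there, still gripping the scanner raised and steady and touching nothing else with it; do not put it back or let go. Leave the solder spool, the loose transformer and the cup where they are.

Things in the scene. Friction and masses are not known exactly. Their poses are not given: they have to be found in the camera images.
- scanner: orange straight bar 36 (own x) x 24 (own y) x 150 mm (own z), black band and window at the nose, 110 to 210 g; grip across its 24 mm sides. Origin: centre of the nose; z runs from nose to tail, so it looks along its own -z. At the start it stands loose in the holder, nose down, its top 90 mm above the rim. It reads 40 to 160 mm ahead of the nose, without a trigger.
- holder: fixed grey upright pocket on a steel foot 120 x 100 x 8 mm, left or right of the bench's middle. Origin: centre of the foot's underside, z up. Pocket 40 (x) x 28 (y) mm inside, 5 mm walls, open at the top; floor 8 mm, rim 68 mm above the bench. Its axes are those of the standing scanner, which has 2 mm play at each side.
- tray: fixed white foam tray 200 (x) x 160 (y) mm, with four rows of small black, yellow and copper transformers, 28 mm high at most. Origin: centre of the underside, z up; the label strip is at its -x end (robot side). It stands on the other side of the bench from the holder.
- tray_label: white 44 mm square code label with a black square pattern and a yellow border, lying flat on the tray's strip 20 mm above the bench. Origin: its centre, on the surface; z is its normal and points straight up.
- terminal: fixed grey and aluminium tent-shaped terminal at the middle back of the bench, 160 (x) x 200 (y) x 160 mm high, its front face sloping up at 35 degrees from level to a ridge along y, its back face steeper. Origin: centre of its underside; -x is the front, towards the robot. The front carries a blue display, two buttons and the label.
- terminal_label: white 44 mm square code label with a black square pattern and a blue border, on the terminal's sloping front, its centre 128 mm above the bench. Origin: its centre, on the surface; z is its normal and points up out of the face, leaning 35 degrees from vertical towards the terminal's front (robot side).
- spool: bystander: green solder spool, 58 mm across, 50 mm high, in front of the terminal, left of the middle; origin at the underside
- transformer: bystander: one loose small transformer 22 x 18 x 20 mm, just in front of the terminal; origin at the underside
- cup: bystander: blue cup, 72 mm across, 80 mm high, in front of the terminal, right of the middle; origin at the underside
Things that resemble listed ones, but are neither listed nor needed, are in the scene too. Leave any purple or white look-alike of the scanner alone.

How it is judged:
By the outcome, as a careful person would: the job done as asked, in the order asked, and still so for the second after the job is handed in, while the arm keeps its last pose, push and grip.
It also fails if it takes over 51 s, if anything falls off the work surface, if the arm or the gripper's body presses on something with over 40 N, if the wrist force passes 120 N, or if a joint passes its speed limit or range.

ROBOT

A 7-joint arm with a two-finger parallel gripper is mounted at the origin on the work surface. World frame = base frame: x ahead of the robot, y to its left, z up, the work surface at z = 0. Lengths are in m, angles in rad, forces in N, time in s.
With the tool pointing down it reaches from about 0.4 to 0.85 m from the base axis. Payload 10.4 kg.
Tool frame: the origin (TCP) lies at the very end of the fingers, on their centre line; the grasp point (between the pads) lies 19 mm behind it; z points along the fingers, y is the line along which they close (so a half turn about z gives the same grasp; the last joint's range is limited). The gripper opens to 87 mm and grips with 3 to 60 N. Pads are 19 mm wide; open, the fingers measure 117 mm over their backs; the gripper's body (75 mm by 190 mm) begins 51 mm behind the grasp point.
Start: joints at [1.154, 0.332, -0.065, 1.46, 0.022, 1.35, -0.088], TCP at [0.24, -0.577, 0.223] pointing down, gripper open.
Joint ranges: [-2.6, 2.6], [-0.5, 2.12], [-1.47, 1.34], [0.16, 2.42], [-1.27, 4.41], [0.06, 2.06], [-2.6, 2.6]. Speed limits (rad/s): [2.22, 2.22, 2.79, 2.79, 3.14, 3.14, 3.14].

INTERFACE

Orientations are given as a unit quaternion [x, y, z, w].
In Python, from bench import read_state, cams, workorder gives the robot as it stands.
- The arm moves only by the shell command python3 -m crank 'ROWS' [FORCE]. ROWS is text: rows parted by semicolons, each of 5 numbers parted by spaces: the shift along the tool's x, y, z scaled (see below), then the turn about the tool's z scaled (see below), then the opening, from -1 (shut) to 1 (fully open). In form: dx dy dz yaw jaw; .... A call has 1 to 10 rows; each row shifts and turns the commanded pose from where the row before left it, along the tool's axes as they then stand; what a row does not reach is not made up. The controller multiplies each number of a shift by 200 mm and each number of a turn by 90 degrees. A row lasts 1/10 s, in which the tool goes at most 50 mm and 8.59 degrees, less where a joint would pass 70% of its speed; a pose out of reach is approached as far as the arm can. A call with a number of a shift or a turn outside -1 to 1 is refused whole. A call with a gripper value outside its range is refused whole. The fingers move at their own pace and stop on an object; FORCE is the grip in N (left out, the last holds). Time passes only in rows, so rows that do not move let the fingers close. It gives the time, the measured TCP pose, the force, the opening and the grip force at its end, in the units of the state.
- read_state(): the state, without advancing time (a new reading comes with each control period).
- cams.camera(name): name is "side" or "top"; returns a dict with "img" (480x640x3 uint8, blue, green, red), "K" (3x3 intrinsics, pixels), "xyz" and "attitude" of the camera in the world. Camera axes: x right, y down, z forward; pixel columns grow to the right and rows downward; lengths in m; the calibration is good to about 2 mm. A picture is of the moment at which its call begins. There is no depth.
- workorder.close_job(): hands the job in; it is judged then, once.
The state is a dict: "time": time; "joint_positions": joint angles; "joint_vel": joint speeds; "joint_torque": joint torques, N m; "ee_pos": TCP position; "eef_rot": TCP orientation; "ft_force": force on the tool from outside, world axes, zero at the start; "torque": the same for the moment, N m; "width": finger opening in m; "grip_force": force on a finger pad.
Only numpy, scipy, OpenCV 4.12 (cv2) and the standard library are available. Lean on these libraries where they do the work, as an engineer would, in place of code of your own. Each camera call takes 0.05 s, during which the arm holds its last target. There are 200 camera calls.

## Working session

There is one attempt and no reset: what is moved stays moved. The work goes in short steps, Python scripts to look and compute and a shell command to move; the robot and the scene stay as the last step left them, time stands still between calls to the robot, and variables do not carry over. Pictures are saved under pics/ and viewed, at most 10 in all, crops included, and the job is handed in when it is done.

```bash
mkdir -p pics; python3 - <<'E'
from bench import read_state,cams
import cv2
s=read_state();print(s)
for n in("top","side"):
    c=cams.camera(n);cv2.imwrite(f"pics/{n}0.png",c["img"]);print(n,c["K"],c["xyz"],c["attitude"])
E
```

```text
{'time': 0.0, 'joint_positions': array([ 1.15438615,  0.33285859, -0.06465959,  1.46095433,  0.02159762,
        1.3498779 , -0.0884933 ]), 'joint_vel': array([ 0.00165307,  0.00020055, -0.00039523,  0.00092025,  0.00110595,
       -0.00241007, -0.00094174]), 'joint_torque': array([ 5.11033995e-04, -6.23259044e+01,  2.50446709e-02, -3.89908326e+01,
       -6.13119593e-02,  3.98093252e-02,  1.73330241e-04]), 'ee_pos': array([ 0.23964367, -0.5768139 ,  0.22175591]), 'eef_rot': array([ 9.80677559e-01,  1.95629838e-01, -1.74306465e-04, -6.79562445e-04]), 'ft_force': array([ 0.4597683 , -0.29291853, -0.08745655]), 'torque': array([ 0.0149602 ,  0.02970951, -0.00641536]), 'grip_force': 0.0, 'width': 0.08713498855498}
top [[568.539756     0.         324.21871895]
 [  0.         568.539756   240.19881073]
 [  0.           0.           1.        ]] [0.43846171 0.05056189 1.2784721 ] [-0.70478001  0.70623038 -0.04638508  0.04870538]
side [[449.57245738   0.         319.87630555]
 [  0.         449.57245738 241.31475775]
 [  0.           0.           1.        ]] [0.2915821  0.77342061 0.67664212] [-0.18291677  0.87155273 -0.44718543  0.08344148]
```

View pics/top0.png

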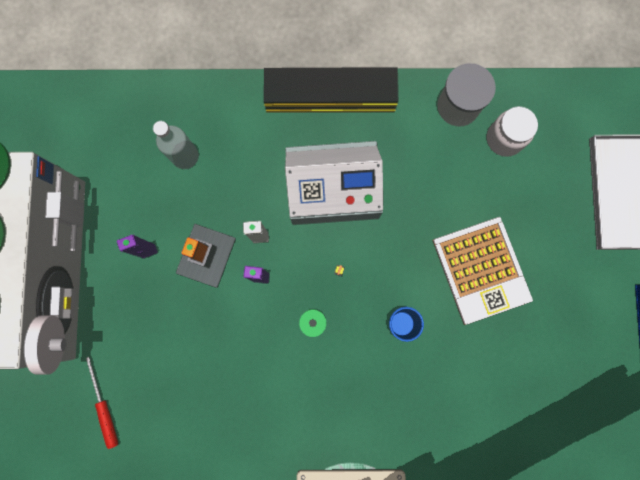

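View pics/side0.png

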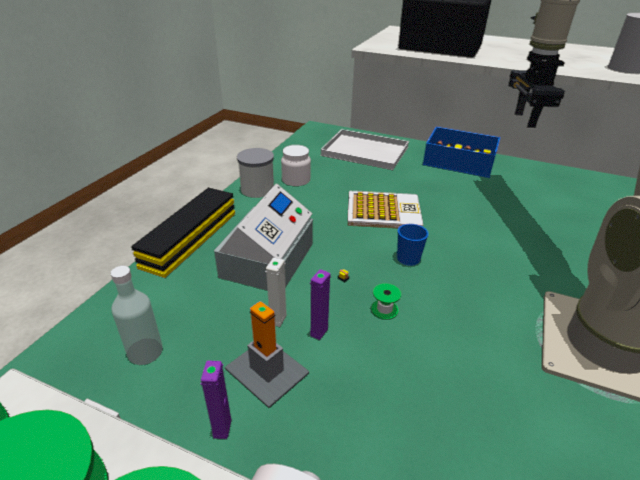

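Top view: the orange bar stands in its grey holder at (190,247). It could be confused with the purple bars at (127,243) and (253,272), and the white bar at (253,228). The orange one in the holder is the one described. Tray label (495,299), terminal label (312,190), spool (313,323), transformer (340,270), cup (406,324).

```bash
cat > h.py <<'E'
import numpy as np,cv2
from bench import cams,read_state
from scipy.spatial.transform import Rotation as R
def grab(n): return cams.camera(n)
def ray(c,uv):
    uv=np.atleast_2d(uv).astype(float)
    d=np.c_[uv,np.ones(len(uv))]@np.linalg.inv(c["K"]).T
    return R.from_quat(c["attitude"]).apply(d)
def onz(c,uv,z):
    d=ray(c,uv);o=np.array(c["xyz"]);return o+d*((z-o[2])/d[:,2])[:,None]
def proj(c,p):
    q=R.from_quat(c["attitude"]).inv().apply(np.atleast_2d(p)-np.array(c["xyz"]))@c["K"].T
    return q[:,:2]/q[:,2:]
def two(c1,u1,c2,u2):
    A=[];b=[]
    for c,u in((c1,u1),(c2,u2)):
        d=ray(c,u)[0];d/=np.linalg.norm(d);P=np.eye(3)-np.outer(d,d);A.append(P);b.append(P@c["xyz"])
    return np.linalg.lstsq(np.vstack(A),np.hstack(b),rcond=None)[0]
def blob(c,lo,hi,roi):
    x0,y0,x1,y1=roi;m=np.zeros((480,640),np.uint8)
    hsv=cv2.cvtColor(c["img"],cv2.COLOR_BGR2HSV)
    m[y0:y1,x0:x1]=cv2.inRange(hsv,np.array(lo),np.array(hi))[y0:y1,x0:x1]
    k=cv2.findContours(m,cv2.RETR_EXTERNAL,cv2.CHAIN_APPROX_NONE)[0]
    return max(k,key=cv2.contourArea)[:,0,:]
def rect(c,k,z):
    p=onz(c,k,z)[:,:2];(ce,sz,a)=cv2.minAreaRect((p*1000).astype(np.float32));return np.round(ce,1),np.round(sz,1),round(a,1)
E
python3 - <<'E'
from h import *
t=grab("top");s=grab("side")
I=t["img"]
for nm,k,z in (("scan",blob(t,(8,170,150),(20,255,255),(170,230,225,270)),.158),
  ("foot",blob(t,(0,0,40),(179,60,130),(165,215,245,295)),.008),
  ("traylab",blob(t,(22,120,120),(35,255,255),(475,280,520,320)),.02),
  ("termlab",blob(t,(95,80,60),(125,255,255),(290,170,332,210)),.128),
  ("tray",blob(t,(0,0,170),(179,40,255),(425,205,540,330)),.02),
  ("spool",blob(t,(55,150,120),(75,255,255),(290,300,335,345)),.05),
  ("cup",blob(t,(100,120,40),(125,255,255),(380,300,430,350)),.08),
  ("purp",blob(t,(130,100,60),(160,255,255),(240,262,272,285)),.15),
  ("white",blob(t,(0,0,190),(179,40,255),(240,218,266,240)),.15)):
    print(nm,rect(t,k,z),cv2.minAreaRect(k.astype(np.float32)))
k=blob(s,(8,170,150),(20,255,255),(240,290,290,360));print(cv2.boundingRect(k))
a=cv2.resize(I[205:305,100:280],None,fx=4,fy=4,interpolation=cv2.INTER_CUBIC)
b=cv2.resize(I[140:225,275:395],None,fx=3,fy=3,interpolation=cv2.INTER_CUBIC)
c=np.zeros((600,720,3),np.uint8);c[:400]=a;b=cv2.resize(b,(280,198));c[400:598,:280]=b
d=cv2.resize(s["img"][290:410,215:320],(228,200*1));c[400:600,300:528]=d
cv2.imwrite("pics/crop1.png",c)
E
```

```text
scan (array([577. , 321.9]), array([22.8, 34.5]), 69.9) ((189.43101501464844, 247.1724090576172), (11.327415466308594, 17.455360412597656), 21.801406860351562)
foot (array([577.4, 322.1]), array([100.1, 119. ]), 70.7) ((205.22799682617188, 255.08444213867188), (44.17839050292969, 53.694801330566406), 20.323135375976562)
traylab (array([ 476.4, -319.4]), array([50.8, 49.9]), 18.6) ((494.27398681640625, 299.3972473144531), (23.642311096191406, 22.47190284729004), 69.44395446777344)
termlab (array([719.6,  83.6]), array([11.8, 49.8]), 14.8) ((309.9212341308594, 180.28143310546875), (5.553282737731934, 24.022153854370117), 75.3791275024414)
tray (array([ 542.4, -296.9]), array([199.1, 159.3]), 18.9) ((483.0684814453125, 269.84930419921875), (91.99433898925781, 71.39509582519531), 69.44395446777344)
spool (array([446.9,  85.7]), array([12.1, 22.6]), 44.8) ((309.7500305175781, 313.2500305175781), (5.656853675842285, 10.60660171508789), 45.0)
cup (array([ 424.2, -115.8]), array([71.1, 70.1]), 89.9) ((406.0, 324.0), (34.0, 34.0), 90.0)
purp (array([526.3, 195.7]), array([37.4, 24.8]), 83.5) ((253.08535766601562, 272.7317199707031), (18.662927627563477, 12.478763580322266), 6.34019136428833)
white (array([618.4, 199.2]), array([22. , 33.4]), 4.7) ((252.0, 227.00001525878906), (10.795912742614746, 16.775188446044922), 85.2363510131836)
(250, 302, 24, 17)
```

View pics/crop1.png

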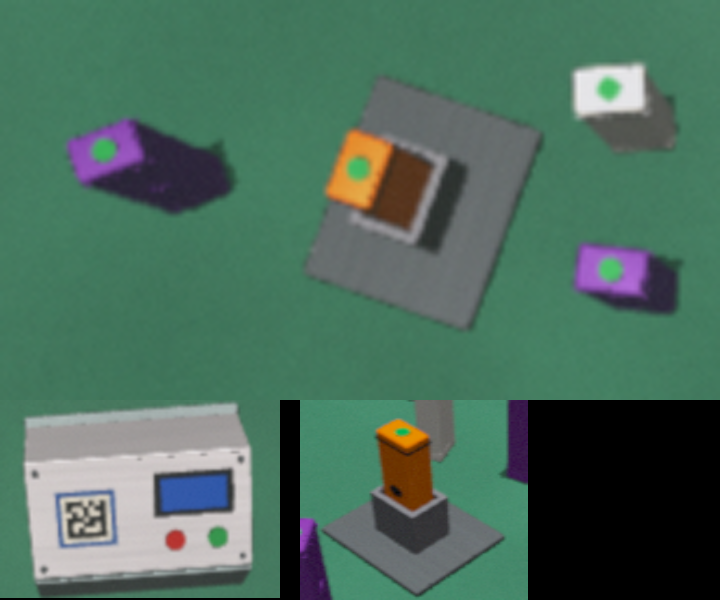

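The choice is confirmed: the orange bar is in the grey pocket, its top at (190,247), with its long axis about -19° in the world. The tool can't tilt, so after the tray read I plan to lean the scanner 35° in the pads against the holder rim. First I'll measure the terminal label and start moving.

```bash
python3 -m crank '0.14 -0.146 0 0 1; 0.14 -0.146 0 0 1; 0.14 -0.146 0 0 1; 0.14 -0.146 0 0 1; 0.14 -0.146 0 0 1; 0.14 -0.146 0 0 1; 0.14 -0.146 0 0 1; 0.14 -0.146 0 0 1; 0.14 -0.146 0 0 1; 0.14 -0.146 0 0 1'
python3 - <<'E'
from h import *
from itertools import product
t=grab("top");s=grab("side")
def quad(c,roi):
    x0,y0,x1,y1=roi;m=cv2.inRange(cv2.cvtColor(c["img"],cv2.COLOR_BGR2HSV),(95,80,50),(125,255,255))
    p=np.argwhere(m[y0:y1,x0:x1])[:,::-1]+[x0,y0]
    h=cv2.convexHull(p.astype(np.int32));q=cv2.approxPolyN(h,4)[0] if hasattr(cv2,'approxPolyN') else cv2.boxPoints(cv2.minAreaRect(h))
    return q.reshape(-1,2).astype(float)
qs={}
for c,n,roi in((t,"top",(290,170,332,210)),(s,"side",(250,212,286,250))):
    q=quad(c,roi);qs[n]=q;print(n,q)
def order(q):  # by angle
    m=q.mean(0);return q[np.argsort(np.arctan2(*(q-m).T[::-1]))]
a=order(qs["top"]);b=order(qs["side"]);best=None
for k in range(4):
    P=np.array([two(t,a[i],s,b[(i+k)%4]) for i in range(4)])
    e=np.abs(proj(t,P)-a).max()
    if best is None or e<best[0]: best=(e,P)
e,P=best;print(e,P.round(4),"centre",P.mean(0).round(4),"onz",onz(t,a.mean(0),.128).round(4))
for d in (P[1]-P[0],P[2]-P[1],P[2]-P[3]): print(np.linalg.norm(d),np.degrees(np.arctan2(d[1],d[0])).round(1))
n=np.cross(P[2]-P[0],P[3]-P[1]);n/=np.linalg.norm(n);print("n",n)
E
```

```text
time: 1.2
ee_pos: [0.3866, -0.1985, 0.2226]
eef_rot: [0.981, 0.196, 0.0, 0.0]
ft_force: [1.7, 0.0, -0.2]
width: 0.087
grip_force: 0.0
top [[300. 203.]
 [299. 180.]
 [323. 178.]
 [324. 201.]]
side [[281. 233.]
 [273. 244.]
 [249. 224.]
 [282. 210.]]
8.229967719238687 [[0.7203 0.1076 0.1522]
 [0.6979 0.0506 0.1666]
 [0.6804 0.0548 0.1089]
 [0.6745 0.1046 0.114 ]] centre [0.6933 0.0794 0.1354] onz [[0.6979 0.0803 0.128 ]]
0.0629995330463917 -111.5
0.06042829920017276 166.3
0.05038091402243845 -83.2
n [ 0.82084083 -0.1740676  -0.54398603]
```

```bash
python3 -m crank '0.14 -0.146 0 0 1; 0.14 -0.146 0 0 1; 0.14 -0.146 0 0 1; 0.14 -0.146 0 0 1; 0.14 -0.146 0 0 1; 0.14 -0.146 0 0 1; 0.14 -0.146 0 0 1; 0.14 -0.146 0 0 1; 0.14 -0.146 0 0 1; 0.14 -0.146 0 0 1' >/dev/null
python3 -m crank '0.11 -0.146 0 0 1; 0.11 -0.146 0 0 1; 0 0 0 -0.095 1; 0 0 0 -0.095 1; 0 0 0 -0.095 1; 0 0 0 -0.095 1; 0 0 0 -0.095 1; 0 0 0 -0.095 1; 0 0 0 -0.095 1; 0 0 0 -0.095 1'
python3 -m crank '0 0 0 -0.095 1; 0 0 0 -0.095 1; 0 0 0 -0.095 1; 0 0 0 -0.095 1; 0 0 0 -0.095 1; 0 0 0 -0.095 1; 0 0 0 -0.095 1; 0 0 0 -0.095 1; 0 0 0 -0.013 1; 0 0 0 0 1'
cat >> h.py <<'E'
def go(x,y,z,yaw):
    "remaining shift (units of 200 mm) and yaw (units 90deg) to TCP x,y,z with tool y axis at world angle yaw deg"
    s=read_state();r=R.from_quat(s["eef_rot"]);d=r.inv().apply(np.array([x,y,z])-s["ee_pos"])
    ty=r.as_matrix()[:,1];cur=np.degrees(np.arctan2(ty[1],ty[0]));dw=(yaw-cur+180)%360-180
    print("t",s["time"],"pos",np.round(s["ee_pos"],4),"tooly",round(cur,1),"units",np.round(d/.2,3),"yaw",round(-dw/90,3),"q",np.round(s["joint_positions"],2),"w",s["width"],"F",np.round(s["ft_force"],1),"g",s["grip_force"])
E
python3 - <<'E'
from h import *
go(.5772,.322,.097,70.7)
t=grab("top")
def quad(c,roi):
    x0,y0,x1,y1=roi;m=cv2.inRange(cv2.cvtColor(c["img"],cv2.COLOR_BGR2HSV),(95,80,50),(125,255,255))
    return np.argwhere(m[y0:y1,x0:x1])[:,::-1]+[x0,y0]
p=quad(t,(290,172,332,210)); up=p[p[:,1]<183]; lo=p[p[:,1]>198]
for e,z in((up,.141),(lo,.115)):
    if len(e)<10: continue
    w=onz(t,e,z)[:,:2]; f=np.polyfit(w[:,1],w[:,0],1); print(len(e),"edge yaw",np.degrees(np.arctan(-f[0])),w.mean(0))
e=cv2.Canny(cv2.cvtColor(t["img"],cv2.COLOR_BGR2GRAY),60,150)
L=cv2.HoughLinesP(e[135:230,275:395],1,np.pi/360,25,minLineLength=45,maxLineGap=4)
for l in L[:,0]:
    q=onz(t,[[l[0]+275,l[1]+135],[l[2]+275,l[3]+135]],.12);d=q[1]-q[0];print(l+[275,135,275,135],np.degrees(np.arctan2(d[1],d[0])).round(1))
E
```

```text
time: 3.3
ee_pos: [0.5515, 0.2469, 0.2221]
eef_rot: [0.699, 0.715, -0.0, 0.0]
ft_force: [-0.5, 0.3, 0.1]
width: 0.0871
grip_force: 0.0
time: 4.3
ee_pos: [0.5513, 0.2473, 0.2221]
eef_rot: [0.171, 0.985, -0.0, -0.0]
ft_force: [0.3, 0.1, 0.5]
width: 0.087
grip_force: 0.0
t 4.3 pos [0.5513 0.2473 0.2221] tooly 70.3 units [0.004 0.396 0.626] yaw -0.004 q [ 0.38  0.58 -1.25  1.47  0.55  1.48  0.36] w 0.08697219956712687 F [0.3 0.1 0.5] g 0.0
29 edge yaw 2.218951382545873 [0.71712621 0.08101262]
20 edge yaw 3.2985363816588515 [0.67840886 0.07727144]
[285 166 332 163] -86.4
[286 147 358 142] -86.1
[296 224 359 220] -86.5
[291 219 339 216] -86.5
[285 167 289 212] -174.6
```

```bash
python3 -m crank '0 0.2 0 0 1; 0.004 0.196 0 -0.004 1; 0 0 0.15 0 1; 0 0 0.15 0 1; 0 0 0.1 0 1; 0 0 0 0 1; 0 0 0 0 1'
python3 - <<'E'
from h import *
go(.5772,.322,.097,70.7)
t=grab("top");s=grab("side")
c=np.hstack([cv2.resize(t["img"][200:300,120:270],(480,320)),cv2.resize(s["img"][220:420,200:400],(320,320))])
cv2.imwrite("pics/g1.png",c)
E
```

```text
time: 5.05
ee_pos: [0.5769, 0.3228, 0.1432]
eef_rot: [0.167, 0.986, 0.0, 0.0]
ft_force: [-0.4, -0.5, -0.1]
width: 0.0872
grip_force: 0.0
t 5.05 pos [0.5769 0.3228 0.1432] tooly 70.8 units [-0.003 -0.003  0.231] yaw 0.001 q [ 0.15  0.74 -1.14  1.41  0.67  1.41  0.25] w 0.08721514037706611 F [-0.4 -0.5 -0.1] g 0.0
```

View pics/g1.png

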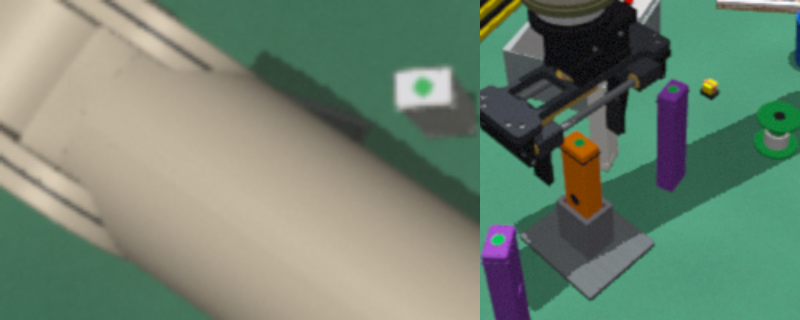

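The crop shows the orange bar centred between the open fingers, with the purple and white bars clear. I'll descend, grip and draw it up.

```bash
python3 -m crank '0 0 0.1 0 1; 0 0 0.1 0 1; 0 0 0.031 0 1; 0 0 0 0 1; 0 0 0 0 -1; 0 0 0 0 -1; 0 0 0 0 -1; 0 0 0 0 -1; 0 0 0 0 -1; 0 0 0 0 -1' 25
python3 -m crank '0 0 0 0 -1; 0 0 0 0 -1; 0 0 0 0 -1; 0 0 -0.05 0 -1; 0 0 -0.1 0 -1; 0 0 -0.1 0 -1; 0 0 -0.15 0 -1; 0 0 -0.2 0 -1; 0 0 -0.2 0 -1; 0 0 0 0 -1'
python3 - <<'E'
from h import *
t=grab("top");s=grab("side")
go(.4764,-.3194,.2,-33.8)
go(.52,0.,.2,70.7)
c=np.hstack([cv2.resize(t["img"][190:310,110:290],(480,320)),cv2.resize(s["img"][140:390,150:400],(320,320))])
cv2.imwrite("pics/g2.png",c)
E
```

```text
time: 6.15
ee_pos: [0.5768, 0.3227, 0.0964]
eef_rot: [0.166, 0.986, -0.0, 0.0]
ft_force: [-0.8, 0.9, -0.1]
width: 0.047
grip_force: 0.0
time: 7.15
ee_pos: [0.5774, 0.3247, 0.2629]
eef_rot: [0.166, 0.986, 0.003, 0.003]
ft_force: [0.1, 0.5, -1.7]
width: 0.0238
grip_force: 25.0
t 7.25 pos [0.5768 0.3231 0.2575] tooly 70.9 units [-0.576 -3.2    0.284] yaw 1.163 q [ 0.14  0.66 -1.18  1.26  0.61  1.59  0.3 ] w 0.023929084833230106 F [ 0.2 -0.3 -2.2] g 24.995752974646166
t 7.25 pos [0.5768 0.3231 0.2575] tooly 70.9 units [-0.26  -1.62   0.286] yaw 0.002 q [ 0.14  0.66 -1.18  1.26  0.61  1.59  0.3 ] w 0.023929084833230106 F [ 0.2 -0.3 -2.2] g 24.995752974646166
```

View pics/g2.png

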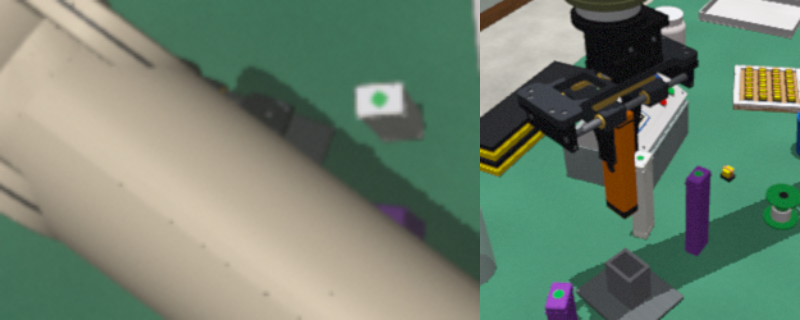

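The scanner is held upright and the holder is empty; the crop shows the nose well above the bench. Now to the tray label.

```bash
python3 -m crank '0 0 -0.08 0 -1; -0.015 -0.09 -0.08 0 -1; -0.032 -0.178 0 0 -1; -0.032 -0.178 0 0 -1; -0.032 -0.178 0 0 -1; -0.032 -0.178 0 0 -1; -0.032 -0.178 0 0 -1; -0.032 -0.178 0 0 -1; -0.032 -0.178 0 0 -1; -0.032 -0.178 0 0 -1' 35
python3 -m crank '-0.032 -0.178 0 0 -1; -0.032 -0.178 0 0 -1; -0.032 -0.178 0 0 -1; -0.032 -0.178 0 0 -1; -0.032 -0.178 0 0 -1; -0.032 -0.178 0 0 -1; -0.032 -0.178 0 0 -1; -0.032 -0.178 0.1 0 -1; -0.03 -0.178 0.1 0 -1; 0 0 0 0 -1'
python3 -c "
from h import *
go(.4764,-.3194,.209,70.9)"
```

```text
time: 8.25
ee_pos: [0.5281, 0.0173, 0.2883]
eef_rot: [0.166, 0.986, -0.0, -0.0]
ft_force: [0.9, 0.3, -0.7]
width: 0.0239
grip_force: 35.0
time: 9.25
ee_pos: [0.4746, -0.3084, 0.2451]
eef_rot: [0.17, 0.985, 0.001, -0.002]
ft_force: [0.6, 0.3, -1.9]
width: 0.0239
grip_force: 35.0
t 9.25 pos [ 0.4746 -0.3084  0.2451] tooly 70.4 units [-0.028 -0.049  0.18 ] yaw -0.005 q [ 1.47  0.49 -1.3   1.54  0.47  1.48  1.39] w 0.023927244101401044 F [ 0.6  0.3 -1.9] g 34.99511718051508
```

```bash
python3 -m crank '-0.014 -0.025 0.08 0 -1; -0.013 -0.024 0.08 0 -1; 0 0 0.02 0 -1; 0 0 0 0 -1; 0 0 0 0 -1'
python3 - <<'E'
from h import *
go(.4764,-.3194,.209,70.9)
t=grab("top");s=grab("side")
p=read_state()["ee_pos"]
n=p-[0,0,.089];print("exp nose",n,proj(s,n),"tail",proj(s,n+[0,0,.15]),"label",proj(s,[.4764,-.3194,.02]))
c=np.hstack([cv2.resize(t["img"][210:330,420:580],(400,300)),cv2.resize(s["img"][110:260,330:480],(400,400))[:300]])
cv2.imwrite("pics/g3.png",cv2.resize(s["img"][110:260,330:480],(600,600),interpolation=cv2.INTER_CUBIC))
E
```

```text
time: 9.75
ee_pos: [0.4803, -0.3129, 0.2128]
eef_rot: [0.165, 0.986, -0.0, 0.0]
ft_force: [0.4, 0.1, -1.6]
width: 0.0235
grip_force: 35.0
t 9.75 pos [ 0.4803 -0.3129  0.2128] tooly 71.0 units [ 0.008 -0.037  0.019] yaw 0.001 q [ 1.45  0.52 -1.28  1.57  0.51  1.43  1.38] w 0.023464214254534897 F [ 0.4  0.1 -1.6] g 34.99581054551527
exp nose [ 0.48033631 -0.31322557  0.12402468] [[411.60258694 174.48783553]] tail [[419.98418258 119.89413213]] label [[408.40125566 207.12337671]]
```

View pics/g3.png

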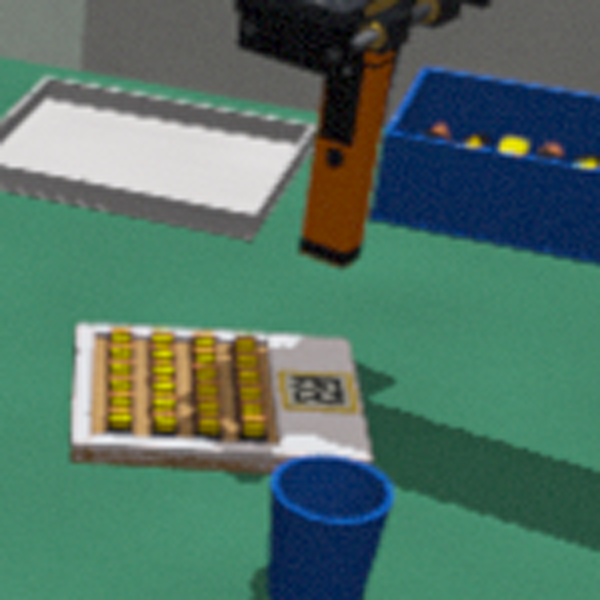

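The nose (412,173) hangs straight above the label (409,207), matching the prediction. I'll trim about 8 mm and hold for 2.2 s.

```bash
python3 -m crank '0.008 -0.037 0.019 0 -1; 0 0 0 0 -1; 0 0 0 0 -1; 0 0 0 0 -1'
python3 -c "
from h import *
go(.4764,-.3194,.209,70.9)"
python3 -m crank '0 0 0 0 -1; 0 0 0 0 -1; 0 0 0 0 -1; 0 0 0 0 -1; 0 0 0 0 -1; 0 0 0 0 -1; 0 0 0 0 -1; 0 0 0 0 -1; 0 0 0 0 -1; 0 0 0 0 -1'
python3 -m crank '0 0 0 0 -1; 0 0 0 0 -1; 0 0 0 0 -1; 0 0 0 0 -1; 0 0 0 0 -1; 0 0 0 0 -1; 0 0 0 0 -1; 0 0 0 0 -1; 0 0 0 0 -1; 0 0 0 0 -1'
python3 -c "
from h import *
go(.4764,-.3194,.209,70.9)"
```

```text
time: 10.25
ee_pos: [0.476, -0.3201, 0.2087]
eef_rot: [0.166, 0.986, -0.0, 0.0]
ft_force: [-0.8, 0.6, -1.4]
width: 0.0239
grip_force: 35.0
t 10.25 pos [ 0.476  -0.3201  0.2087] tooly 70.9 units [-0.001  0.004 -0.002] yaw -0.0 q [ 1.47  0.53 -1.27  1.58  0.51  1.42  1.39] w 0.023893950423689782 F [-0.8  0.6 -1.4] g 34.9959069583565
time: 11.25
ee_pos: [0.476, -0.3201, 0.2086]
eef_rot: [0.166, 0.986, -0.0, 0.0]
ft_force: [0.7, -0.4, -2.3]
width: 0.0237
grip_force: 35.0
time: 12.25
ee_pos: [0.476, -0.3201, 0.2086]
eef_rot: [0.166, 0.986, -0.0, 0.0]
ft_force: [0.6, -0.4, -0.8]
width: 0.0241
grip_force: 35.0
t 12.25 pos [ 0.476  -0.3201  0.2086] tooly 70.9 units [-0.001  0.004 -0.002] yaw -0.0 q [ 1.47  0.53 -1.27  1.58  0.51  1.42  1.39] w 0.024115021648984446 F [ 0.6 -0.4 -0.8] g 34.9958600406535
```

The tray hold was steady for over 2 s. Back to the holder now, stopping just beyond its far wall, to lean the scanner.

```bash
python3 -m crank '0 0 -0.15 0 -1; 0 0 -0.15 0 -1; 0 0.1 -0.1 0 -1; 0.019 0.178 0 0 -1; 0.019 0.178 0 0 -1; 0.019 0.178 0 0 -1; 0.019 0.178 0 0 -1; 0.019 0.178 0 0 -1; 0.019 0.178 0 0 -1; 0.019 0.178 0 0 -1' >/dev/null
python3 -m crank '0.019 0.178 0 0 -1; 0.019 0.178 0 0 -1; 0.019 0.178 0 0 -1; 0.019 0.178 0 0 -1; 0.019 0.178 0 0 -1; 0.019 0.178 0 0 -1; 0.019 0.178 0 0 -1; 0.019 0.178 0 0 -1; 0.019 0.178 0 0 -1; 0.019 0.178 0 0 -1'
python3 -m crank '0 0.07 0 0 -1; 0 0 0 0 -1'
python3 -c "
from h import *
go(.6233,.3058,.129,70.9)"
```

```text
time: 14.25
ee_pos: [0.6199, 0.2932, 0.2882]
eef_rot: [0.166, 0.986, -0.0, -0.0]
ft_force: [-0.2, -0.7, -1.1]
width: 0.0236
grip_force: 35.0
time: 14.45
ee_pos: [0.6232, 0.308, 0.2877]
eef_rot: [0.164, 0.986, 0.0, -0.001]
ft_force: [0.7, -0.3, -1.4]
width: 0.0239
grip_force: 35.0
t 14.45 pos [0.6232 0.308  0.2877] tooly 71.1 units [-0.005 -0.011  0.794] yaw 0.002 q [ 0.08  0.7  -1.12  1.09  0.62  1.68  0.39] w 0.023905707192666416 F [ 0.7 -0.3 -1.4] g 34.996035187505186
```

```bash
python3 -m crank '-0.005 -0.011 0.15 0 -1; 0 0 0.15 0 -1; 0 0 0.15 0 -1; 0 0 0.15 0 -1; 0 0 0.1 0 -1; 0 0 0.094 0 -1; 0 0 0 0 -1; 0 0 0 0 -1; 0 0 0 0 -1' 15
python3 -c "
from h import *
go(.6233,.3058,.129,70.9)"
python3 -m crank '0.03 0 0 0 -1; 0.03 0 0 0 -1; 0.03 0 0 0 -1; 0.03 0 0 0 -1; 0 0 0 0 -1'
python3 - <<'E'
from h import *
go(.6233,.3058,.129,70.9)
s=grab("side")
cv2.imwrite("pics/g4.png",cv2.resize(s["img"][230:410,190:370],(600,600),interpolation=cv2.INTER_CUBIC))
E
```

```text
time: 15.35
ee_pos: [0.6249, 0.303, 0.1313]
eef_rot: [0.166, 0.986, 0.001, 0.001]
ft_force: [0.6, -0.6, -0.7]
width: 0.0236
grip_force: 15.0
t 15.35 pos [0.6249 0.303  0.1313] tooly 70.9 units [0.012 0.011 0.012] yaw -0.0 q [ 0.14  0.79 -1.08  1.32  0.69  1.41  0.33] w 0.02358211915077726 F [ 0.6 -0.6 -0.7] g 14.995971226890106
time: 15.85
ee_pos: [0.601, 0.3111, 0.1303]
eef_rot: [0.165, 0.986, 0.0, 0.0]
ft_force: [1.6, 1.2, -0.9]
width: 0.0239
grip_force: 15.0
t 15.85 pos [0.601  0.3111 0.1303] tooly 71.0 units [-0.114  0.011  0.007] yaw 0.001 q [ 0.14  0.76 -1.09  1.38  0.67  1.39  0.3 ] w 0.023931008412002696 F [ 1.6  1.2 -0.9] g 15.000057201250456
```

View pics/g4.png

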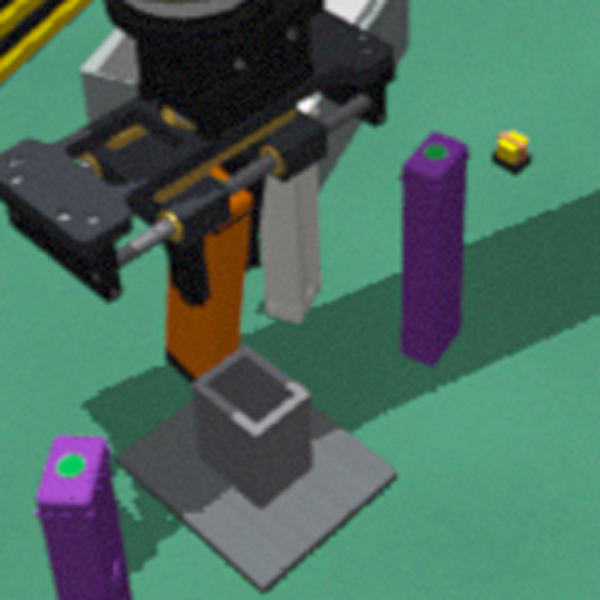

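The bar is starting to lean: the nose is held by the far rim (force about 2 N) with the grip drawn back. I'll continue to the geometric 35°.

```bash
python3 -m crank '0.03 0 0 0 -1; 0.03 0 0 0 -1; 0.03 0 0 0 -1; 0.03 0 0 0 -1; 0.03 0 0 0 -1; 0.03 0 0 0 -1; 0 0 0 0 -1; 0 0 0 0 -1'
python3 - <<'E'
from h import *
go(.6233,.3058,.129,70.9)
p=read_state()["ee_pos"];print("sg",(p[:2]-[.577,.322])@[.944,-.3305])
E
python3 -m crank '0 0 0 0 -1; 0 0 0 0 -1; -0.03 0 0 0 -1; -0.05 0 0 0 -1; -0.05 0 -0.05 0 -1; 0 0 -0.1 0 -1; 0 0 -0.15 0 -1; 0 0 -0.2 0 -1; 0 0 -0.2 0 -1; 0 0 -0.1 0 -1' 45
python3 - <<'E'
from h import *
p=read_state();s=grab("side");go(.6233,.3058,.129,70.9)
r=R.from_quat(p["eef_rot"]).as_matrix()
G=p["ee_pos"]-.019*r[:,2]
for th in (25,30,35,40):
    a=np.radians(th);d=-np.sin(a)*r[:,0]+np.cos(a)*r[:,2]
    print(th,proj(s,[G-d*.042,G+d*.108]).round(1).tolist())
u=proj(s,G)[0].astype(int);x,y=max(u[0]-90,0),max(u[1]-60,0);print(x,y)
cv2.imwrite("pics/g5.png",cv2.resize(s["img"][y:y+150,x:x+180],(720,600),interpolation=cv2.INTER_CUBIC))
E
```

```text
time: 16.7
ee_pos: [0.5668, 0.3228, 0.1297]
eef_rot: [0.165, 0.986, 0.0, -0.001]
ft_force: [-0.2, -0.5, -1.3]
width: 0.0241
grip_force: 15.0
t 16.7 pos [0.5668 0.3228 0.1297] tooly 70.9 units [-0.295  0.012  0.003] yaw 0.001 q [ 0.15  0.72 -1.12  1.45  0.65  1.37  0.25] w 0.02411243983541982 F [-0.2 -0.5 -1.3] g 14.999297030735761
sg -0.009919046416642912
time: 17.7
ee_pos: [0.5933, 0.314, 0.2935]
eef_rot: [0.166, 0.986, 0.001, 0.001]
ft_force: [0.7, 0.3, -1.7]
width: 0.0238
grip_force: 45.0
t 17.75 pos [0.5936 0.3145 0.2956] tooly 70.8 units [-0.152  0.003  0.834] yaw -0.001 q [ 0.12  0.65 -1.15  1.16  0.59  1.66  0.35] w 0.023275663318350487 F [-0.   0.1  0.9] g 44.99935554340482
25 [[255.1, 206.9], [234.6, 264.1]]
30 [[256.7, 208.8], [231.1, 259.8]]
35 [[258.3, 210.9], [227.7, 255.2]]
40 [[259.8, 213.1], [224.5, 250.5]]
158 164
```

View pics/g5.png

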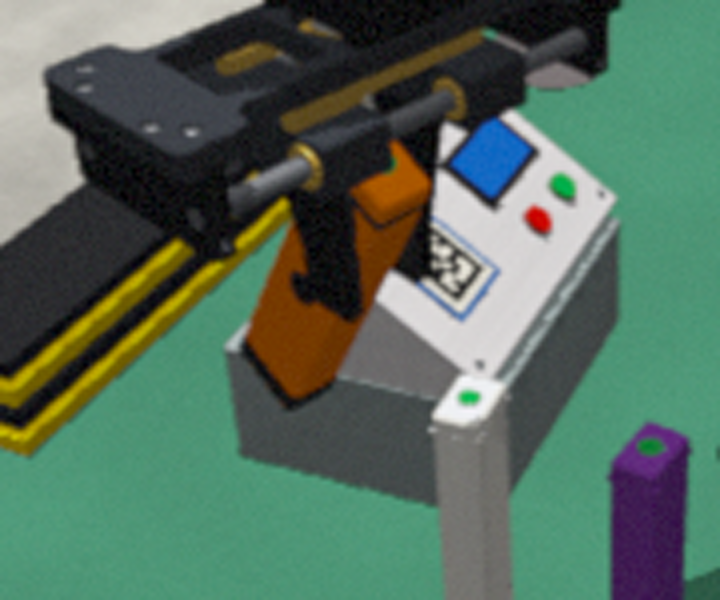

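The bar leans with its nose forward: nose centre near crop (291,365), i.e. (231,255), and tail dot near (395,160). The edge slopes suggest about 30° rather than 35°, so I'll measure it at rest.

```bash
cat >> h.py <<'E'
def tilt(show=1):
    s=grab("side");p=read_state();r=R.from_quat(p["eef_rot"]).as_matrix();G=p["ee_pos"]-.019*r[:,2]
    hsv=cv2.cvtColor(s["img"],cv2.COLOR_BGR2HSV);m=cv2.inRange(hsv,(5,150,60),(20,255,255))
    u=proj(s,G)[0].astype(int);k=np.zeros_like(m);k[max(u[1]-50,0):u[1]+75,max(u[0]-60,0):u[0]+60]=255;m&=k
    g=cv2.GaussianBlur(cv2.bitwise_and(s["img"],s["img"],mask=cv2.dilate(m,np.ones((5,5)))),(0,0),.7)
    L=cv2.createLineSegmentDetector().detect(cv2.cvtColor(g,cv2.COLOR_BGR2GRAY))[0][:,0]
    f=lambda a,b:np.degrees(np.arctan2(b[0]-a[0],-(b[1]-a[1])))
    for l in L:
        if np.hypot(*(l[2:]-l[:2]))<18: continue
        a,b=l[:2],l[2:]
        if a[1]<b[1]: a,b=b,a
        print(l.round(1),"ang",f(a,b).round(1))
    for th in (25,30,35,40):
        w=np.radians(th);d=-np.sin(w)*r[:,0]+np.cos(w)*r[:,2];e=np.cos(w)*r[:,0]+np.sin(w)*r[:,2]
        o=[]
        for i in(-1,1):
            for j in(-1,1):
                q=G+i*.018*e+j*.012*r[:,1];P=proj(s,[q+d*.108,q-d*.042]);o.append(f(P[0],P[1]).round(1))
        print(th,o)
    return s,G,r
E
python3 - <<'E'
from h import *
tilt()
go(.6233,.3058,.129,70.9)
E
```

```text
[242.9 258.6 256.7 231.2] ang 26.7
[227.6 215.9 214.9 247.1] ang 22.0
[243.6 212.8 248.1 239.6] ang -9.6
[232.2 196.3 273.  175.4] ang 62.9
[272.  171.  227.3 190.3] ang 66.7
25 [np.float64(19.1), np.float64(17.5), np.float64(22.2), np.float64(20.7)]
30 [np.float64(25.8), np.float64(24.3), np.float64(29.4), np.float64(28.0)]
35 [np.float64(33.3), np.float64(32.0), np.float64(37.4), np.float64(36.3)]
40 [np.float64(41.7), np.float64(40.6), np.float64(46.1), np.float64(45.4)]
t 17.8 pos [0.5935 0.3144 0.2931] tooly 70.8 units [-0.153  0.005  0.821] yaw -0.001 q [ 0.12  0.65 -1.15  1.17  0.59  1.65  0.35] w 0.023864980978597742 F [ 0.6  0.1 -0.9] g 44.99925825744867
```

The edges give about 28.5°, so I'll push again about 12 mm further.

```bash
python3 -m crank '0 0 0.15 0 -1; 0 0 0.2 0 -1; 0 0 0.2 0 -1; 0 0 0.15 0 -1; 0 0 0.115 0 -1; 0 0 0 0 -1; 0 0 0 0 -1; 0 0 0 0 -1' >/dev/null
python3 -c "
from h import *
go(.5553,.3296,.13,70.9)"
python3 -m crank '0.04 0 0 0 -1; 0.04 0 0 0 -1; 0.03 0 0 0 -1; 0.03 0 0 0 -1; 0.03 0 0 0 -1; 0.03 0 0 0 -1; 0.005 0 0 0 -1; 0 0 0 0 -1; 0 0 0 0 -1' 15
python3 -c "
from h import *
go(.5553,.3296,.13,70.9);tilt()"
python3 -m crank '0 0 0 0 -1; 0 0 0 0 -1; 0 0 0 0 -1; -0.03 0 0 0 -1; -0.05 0 0 0 -1; -0.05 0 -0.1 0 -1; 0 0 -0.2 0 -1; 0 0 -0.2 0 -1; 0 0 -0.2 0 -1; 0 0 -0.1 0 -1' 45
python3 -m crank '0 0 -0.05 0 -1; 0 0 0 0 -1; 0 0 0 0 -1'
python3 - <<'E'
from h import *
s,G,r=tilt()
go(.6233,.3058,.129,70.9)
E
```

```text
t 18.6 pos [0.5928 0.3142 0.1281] tooly 70.9 units [ 0.202  0.011 -0.01 ] yaw -0.0 q [ 0.15  0.75 -1.1   1.4   0.67  1.38  0.28] w 0.023649594597347303 F [-0.3 -0.2 -1.4] g 44.99929977580905
time: 19.5
ee_pos: [0.5534, 0.3273, 0.1269]
eef_rot: [0.166, 0.986, 0.0, -0.0]
ft_force: [1.4, -1.1, 1.1]
width: 0.024
grip_force: 15.0
t 19.5 pos [0.5534 0.3273 0.1269] tooly 70.9 units [-0.005  0.014 -0.016] yaw -0.0 q [ 0.15  0.71 -1.12  1.48  0.65  1.35  0.22] w 0.023987507551802924 F [ 1.4 -1.1  1.1] g 15.000172269064933
[280.6 294.3 302.3 281.8] ang 60.1
[299.5 277.1 261.2 303.4] ang 55.5
25 [np.float64(28.9), np.float64(27.7), np.float64(32.8), np.float64(31.9)]
30 [np.float64(38.3), np.float64(37.5), np.float64(42.7), np.float64(42.2)]
35 [np.float64(48.5), np.float64(48.2), np.float64(53.2), np.float64(53.2)]
40 [np.float64(59.1), np.float64(59.3), np.float64(63.8), np.float64(64.3)]
time: 20.55
ee_pos: [0.5789, 0.3191, 0.2902]
eef_rot: [0.166, 0.986, 0.001, 0.001]
ft_force: [-0.2, 0.2, -1.3]
width: 0.0236
grip_force: 45.0
time: 20.85
ee_pos: [0.5782, 0.3182, 0.2951]
eef_rot: [0.166, 0.9
[... 155 characters left out ...]
7 217.9 255.  237.2] ang -9.8
[244.1 240.  237.8 218.7] ang -16.5
[281.6 173.8 236.4 194.6] ang 65.3
[240.6 200.5 282.2 178.8] ang 62.4
[219.4 245.8 232.8 262.1] ang -39.4
[222.  242.  236.  220.8] ang 33.4
25 [np.float64(19.7), np.float64(18.2), np.float64(22.9), np.float64(21.5)]
30 [np.float64(26.5), np.float64(25.1), np.float64(30.2), np.float64(28.9)]
35 [np.float64(34.1), np.float64(32.9), np.float64(38.3), np.float64(37.2)]
40 [np.float64(42.5), np.float64(41.6), np.float64(47.0), np.float64(46.4)]
t 20.9 pos [0.578  0.3181 0.2949] tooly 70.9 units [-0.235  0.017  0.829] yaw -0.0 q [ 0.12  0.63 -1.17  1.19  0.58  1.65  0.33] w 0.023667623128076083 F [ 0.   0.1 -1.6] g 44.9993581417948
```

The left edges give about 35° and the right about 32°, so roughly 34°, which is square enough. Now to the terminal label.

```bash
python3 -m crank '-0.052 -0.144 0 0 -1; -0.052 -0.144 0 0 -1; -0.052 -0.144 0 0 -1; -0.052 -0.144 0 0 -1; -0.052 -0.144 0 0 -1; -0.052 -0.144 0 0 -1; -0.052 -0.144 0 0 -1; -0.052 -0.144 0 0 -1; 0 0 0 -0.084 -1; 0 0 0 -0.084 -1' >/dev/null
python3 -m crank '0 0 0 -0.083 -1; 0 0 0.03 0 -1; 0 0 0.04 0 -1; 0 0 0 0 -1; 0 0 0 0 -1'
python3 - <<'E'
from h import *
go(.5805,.0728,.2805,93.5)
s,G,r=tilt()
for th in (30,34,38):
    w=np.radians(th);d=-np.sin(w)*r[:,0]+np.cos(w)*r[:,2];print(th,"nose",(G+.108*d).round(4),"px",proj(s,G+.108*d).round(1),"tail",proj(s,G-.042*d).round(1))
x,y=190,130
cv2.imwrite("pics/g6.png",cv2.resize(s["img"][y:y+150,x:x+180],(720,600),interpolation=cv2.INTER_CUBIC))
E
```

```text
time: 22.4
ee_pos: [0.5811, 0.0736, 0.2822]
eef_rot: [-0.03, 1.0, -0.0, -0.0]
ft_force: [0.4, 0.4, -1.0]
width: 0.0236
grip_force: 45.0
t 22.4 pos [0.5811 0.0736 0.2822] tooly 93.4 units [ 0.003 -0.004  0.009] yaw -0.001 q [ 0.74  0.54 -1.34  1.43  0.53  1.58  1.06] w 0.02363169491147599 F [ 0.4  0.4 -1. ] g 44.999376414343715
[303.6 157.3 277.2 188.4] ang 40.3
[294.9 203.7 316.1 181.1] ang 43.0
[354.8 191.7 353.6 217. ] ang 2.6
[259.5 127.7 283.2 132.6] ang -78.5
[382.6 213.1 382.5 194.4] ang -0.5
[299.5 120.  260.6 113.1] ang -79.9
[280.6 190.6 294.2 174.2] ang 39.7
[330.4 139.6 325.8 161.6] ang 11.8
[314.4 179.7 312.2 160.7] ang -6.4
[311.8 180.5 294.3 199.3] ang 42.9
[282.9 129.2 260.5 124.8] ang -78.9
[304.4 131.4 323.1 131.1] ang 89.2
[262.  116.3 298.2 122.9] ang -79.7
25 [np.float64(28.1), np.float64(27.9), np.float64(29.9), np.float64(29.8)]
30 [np.float64(33.9), np.float64(33.8), np.float64(35.7), np.float64(35.7)]
35 [np.float64(39.7), np.float64(39.7), np.float64(41.5), np.float64(41.6)]
40 [np.float64(45.6), np.float64(45.6), np.float64(47.4), np.float64(47.5)]
30 nose [0.6351 0.077  0.2081] px [[294.9 203.6]] tail [[332.5 149.4]]
34 nose [0.6415 0.0773 0.2121] px [[291.9 201.3]] tail [[333.8 150.4]]
38 nose [0.6476 0.0777 0.2165] px [[289.  198.8]] tail [[335.  151.5]]
```

View pics/g6.png

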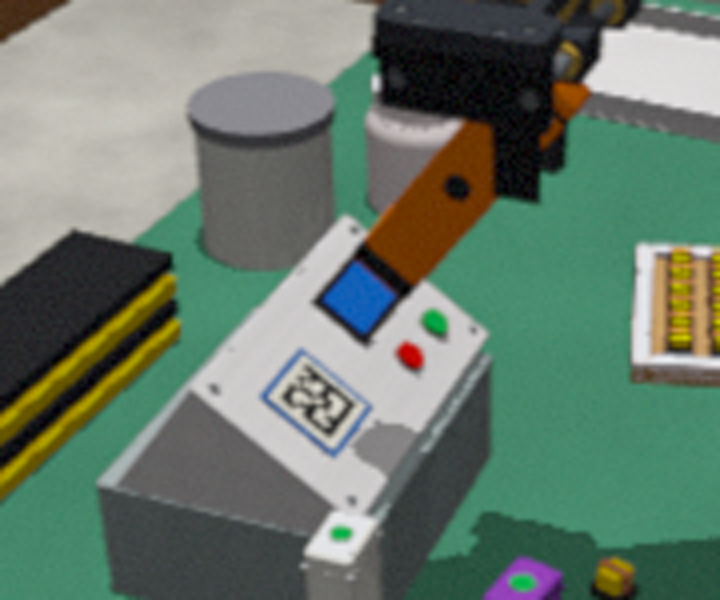

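The bar now points squarely at the sloping face: its edges run parallel to the face normal, giving about 35.8°. The terminal label is at crop (317,403), i.e. (269,231). One numerical check of the aim remains.

```bash
python3 - <<'E'
from h import *
s=grab("side");t=grab("top");p=read_state();r=R.from_quat(p["eef_rot"]).as_matrix();G=p["ee_pos"]-.019*r[:,2]
print("L side",proj(s,[.698,.08,.128]),"two-view", two(t,[311.5,190.5],s,[269.2,230.8]))
w=np.radians(35.8);d=-np.sin(w)*r[:,0]+np.cos(w)*r[:,2];e=np.cos(w)*r[:,0]+np.sin(w)*r[:,2]
ty=r[:,1]
for j in(-1,1):
  for i in (-1,1):
    q=G+i*.018*e+j*.012*ty;a=proj(s,q+.09*d)[0];b=proj(s,q+.03*d)[0];n=np.array([-(b-a)[1],(b-a)[0]]);n/=np.linalg.norm(n)
    obs=np.array([[277.2,188.4],[303.6,157.3]] if i<0 else [[294.9,203.7],[316.1,181.1]])
    print("face y",j,"edge",i,"offset px",((obs-a)@n).round(1))
N=G+.108*d;L=np.array([.698,.08,.128]);nn=np.array([-.5736*.998,-.5736*.061,.819])
h=(N-L)@nn;hit=N+d*(h/-(d@nn));print("nose",N,"dist",h,"hit-L",hit-L)
k=blob(s,(5,150,60),(20,255,255),(265,150,325,215));print("band end low corner",k[k[:,1].argmax()],k[k[:,0].argmin()],proj(s,[G+.108*d+.012*ty*np.sign(ty[1])+.018*e*i for i in(-1,1)]))
E
```

```text
L side [[268.39489923 229.90488643]] two-view [0.69735642 0.07995862 0.12608974]
face y -1 edge -1 offset px [-8.6 -8.8]
face y -1 edge 1 offset px [-3.  -2.6]
face y 1 edge -1 offset px [-8.6 -8.9]
face y 1 edge 1 offset px [-3.6 -3.2]
nose [0.64445279 0.0776752  0.21440846] dist 0.10150312856895499 hit-L [0.00577235 0.00123226 0.00408732]
band end low corner [292 200] [281 190] [[281.17687839 196.96901702]
 [294.99815966 208.88798218]]
```

The body of the bar sits about 11 mm forward in the pads, so its axis would meet the face about 17 mm above the label centre. I'll shift down-slope by that much and re-measure.

```bash
python3 -m crank '0.034 0 0.024 0 -1; 0.034 -0.006 0.023 0 -1; 0 0 0 0 -1; 0 0 0 0 -1; 0 0 0 0 -1; 0 0 0 0 -1'
python3 - <<'E'
from h import *
from itertools import product
s=grab("side");p=read_state();r=R.from_quat(p["eef_rot"]).as_matrix();G=p["ee_pos"]-.019*r[:,2]
L=np.array([.698,.08,.128]);nn=np.array([-.5736*.998,-.5736*.061,.819])
ty=r[:,1]
# orange near-face edges by subpixel mask borders; fit theta and offset along e on the near (+y) face
hsv=cv2.cvtColor(s["img"],cv2.COLOR_BGR2HSV);m=cv2.inRange(hsv,(5,120,50),(20,255,255))
pr=proj(s,G+.02*nn*0)[0].astype(int);left=[];right=[]
for y in range(170,215):
    x=np.flatnonzero(m[y,255:330]);
    if len(x)>8: left.append((x.min()+255-.5,y));right.append((x.max()+255+.5,y))
left=np.array(left);right=np.array(right);print(left[[0,-1]],right[[0,-1]],len(left))
# cast edge pixels onto the near face plane (through G+.012*ty, normal ty)
sg=np.sign(ty[1])
def cast(u):
    d=ray(s,u);o=np.array(s["xyz"]);q=G+sg*.012*ty;return o+d*(((q-o)@ty)/(d@ty))[:,None]
for nme,u in(("L",left),("R",right)):
    P=cast(u)-G;a=P@r[:,0];b=P@r[:,2]
    for sel in (slice(0,None),):
        print(nme,np.c_[a,b][::4].round(4).tolist())
print("G",G)
cv2.imwrite("pics/g7.png",cv2.resize(s["img"][130:280,190:370],(720,600),interpolation=cv2.INTER_CUBIC))
go(0,0,0,93.5)
E
```

```text
time: 23.15
ee_pos: [0.568, 0.0717, 0.2735]
eef_rot: [-0.03, 1.0, 0.0, 0.0]
ft_force: [0.1, 0.2, -0.8]
width: 0.0238
grip_force: 45.0
[[308.5 170. ]
 [294.5 202. ]] [[319.5 170. ]
 [303.5 202. ]] 33
L [[-0.0342, -0.0017], [-0.0422, 0.0081], [-0.0483, 0.0177], [-0.0566, 0.0278], [-0.065, 0.0382], [-0.0715, 0.0483], [-0.0781, 0.0586], [-0.074, 0.0668], [-0.0635, 0.0737]]
R [[-0.0126, -0.0058], [-0.0105, 0.002], [-0.0123, 0.0106], [-0.0121, 0.019], [-0.014, 0.0278], [-0.0219, 0.0381], [-0.0279, 0.0481], [-0.0361, 0.0587], [-0.0444, 0.0695]]
G [0.56792929 0.07177444 0.29244228]
t 23.2 pos [0.5679 0.0718 0.2734] tooly 93.5 units [ 2.856 -0.186  1.367] yaw -0.0 q [ 0.78  0.52 -1.36  1.48  0.51  1.55  1.07] w 0.023907953028999094 F [ 0.3  0.5 -1.8] g 44.9993340857327
```

View pics/g7.png

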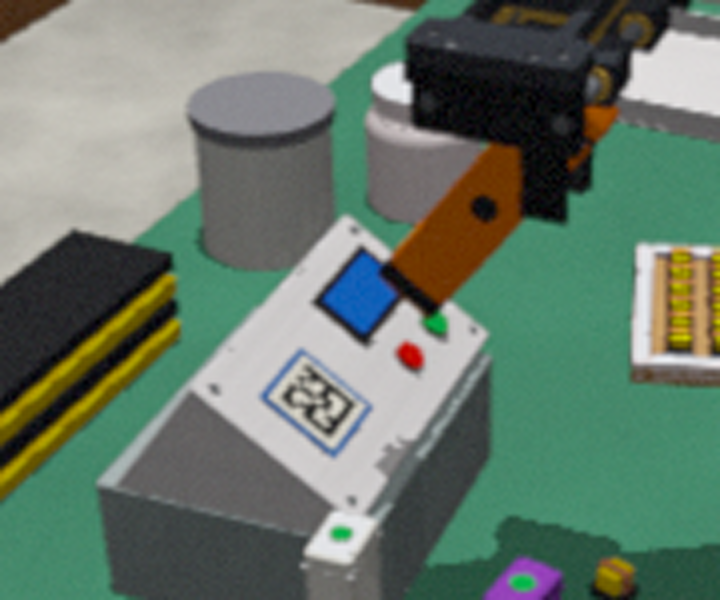

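The near-face cast gives a 36.1° lean, axis hit 3.4 mm up-slope of centre, laterally dead on, and about 10 cm range. Final 3 mm trim, then hold.

```bash
python3 -m crank '0.013 0 0.01 0 -1; 0 0 0 0 -1; 0 0 0 0 -1; 0 0 0 0 -1; 0 0 0 0 -1; 0 0 0 0 -1; 0 0 0 0 -1; 0 0 0 0 -1; 0 0 0 0 -1; 0 0 0 0 -1'
python3 -m crank '0 0 0 0 -1; 0 0 0 0 -1; 0 0 0 0 -1; 0 0 0 0 -1; 0 0 0 0 -1; 0 0 0 0 -1; 0 0 0 0 -1; 0 0 0 0 -1; 0 0 0 0 -1; 0 0 0 0 -1'
python3 -m crank '0 0 0 0 -1; 0 0 0 0 -1; 0 0 0 0 -1; 0 0 0 0 -1; 0 0 0 0 -1'
python3 - <<'E'
from h import *
tilt()
E
```

```text
time: 24.2
ee_pos: [0.5652, 0.0716, 0.2713]
eef_rot: [-0.03, 1.0, -0.0, 0.0]
ft_force: [-0.6, -0.5, -1.3]
width: 0.0236
grip_force: 45.0
time: 25.2
ee_pos: [0.5652, 0.0715, 0.2713]
eef_rot: [-0.03, 1.0, -0.0, 0.0]
ft_force: [-1.0, -0.3, -2.8]
width: 0.0239
grip_force: 45.0
time: 25.7
ee_pos: [0.5652, 0.0716, 0.2713]
eef_rot: [-0.03, 1.0, -0.0, 0.0]
ft_force: [0.3, 0.2, -1.7]
width: 0.0238
grip_force: 45.0
[310.4 165.3 285.2 193.8] ang 41.4
[302.6 210.1 323.2 188.2] ang 43.4
[354.8 191.8 354.  216.9] ang 1.7
[286.4 196.  302.5 209.8] ang -49.4
[266.9 129.2 293.4 134.1] ang -79.5
[301.9 119.5 266.9 119.1] ang -89.3
[322.8 187.2 320.7 167.1] ang -5.9
[320.  186.3 301.9 205.7] ang 42.9
[289.8 194.8 312.5 168.8] ang 41.1
[363.9 215.6 363.9 195.6] ang -0.1
[379.3 195.6 379.6 214.4] ang -1.0
[293.1 130.8 269.2 126.3] ang -79.2
[368.  194.3 367.3 214.4] ang 2.0
25 [np.float64(29.1), np.float64(29.0), np.float64(30.9), np.float64(30.8)]
30 [np.float64(34.9), np.float64(34.8), np.float64(36.7), np.float64(36.7)]
35 [np.float64(40.7), np.float64(40.7), np.float64(42.5), np.float64(42.6)]
40 [np.float64(46.6), np.float64(46.7), np.float64(48.3), np.float64(48.5)]
```

The pose is steady, the lean is about 35.5°, and the scanner touches nothing else. Handing in.

```bash
python3 -c "
from bench import workorder
print(workorder.close_job())"
```

```text
the job is handed in; nothing more can be done
None
```

I held the scanner on the tray label for over 2 s and handed the job in at about 26 s, with it gripped and steady about 10 cm from the terminal label (no verdict returned); to get the 35° lean I tilted it in the grip by pushing it lightly against the holder's rim.

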